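Fill the fat-ball feeder and put its lid on

TASK

Fill the bird feeder: drop the three fat balls from the saucer through its neck one at a time, so that all of them lie down in the cage, then put the lid back on fully home. Leave the feeder standing upright where it is, and leave the clay pot, the nursery pot and the trowel alone.

Things in the scene. Friction and masses are not known exactly. Their poses are not given: they have to be found in the camera images.
- feeder: Galvanised steel bird feeder, 188 mm tall, 0.65 kg, loose on the bench: round tray 144 mm across with a 17 mm lip, wire cage 87 mm across (81 inside, gaps 15 mm, floor 6 mm up) to 148 mm, then a conical shoulder and a narrow neck. A wire bail hangs folded on its own +x side, out to 69 mm from the axis, below 155 mm. A sideways push of 2 N near its top tips it. Origin: centre of underside, z up.
- neck (a point): Centre of the feeder's open neck at the height of its rim, 188 mm above the bench. The neck is a straight upright tube 20 mm long, 64 mm across outside and 58 mm inside, open into the cage below. Three balls fill the cage to at most 160 mm.
- lid: The feeder's loose steel lid, 130 g, right way up on the bench: plug 50 mm across and 12 mm deep with a bevelled foot, flat-bottomed brim 92 mm across, low cone up to 26 mm, wooden knob up to 56 mm. When home the plug hangs in the neck with 4 mm play and the brim lies on the rim, so the origin (centre of underside, z up) is 176 mm above the bench.
- knob (a point): Centre of the lid's round wooden knob: 24 mm across, 30 mm tall, this point 42 mm above the lid's underside, 14 mm below the knob's top and 16 mm above its foot on the cone.
- saucer: White ceramic saucer, about 0.55 kg, loose on the bench; origin at the centre of its underside. Flat inner floor 6 mm above the bench and about 148 mm across, rim 20 mm high and 192 mm across. The three balls stand on its floor in a triangle, each about 44 mm from the centre.
- ball0_mid (a point): Centre of a hard fat ball with seeds in it, 48 mm across, about 55 g, with a small pressed flat 19 mm across underneath on which it stands. Centre at first 30 mm above the bench.
- ball1_mid (a point): Centre of a second such ball, the same.
- ball2_mid (a point): Centre of a third such ball, the same.
- clay_pot: Empty terracotta pot, 134 mm across the rim and 118 mm tall, origin at the centre of its underside; not part of the job.
- nursery_pot: Empty thin plastic nursery pot, 130 mm across the rim and 114 mm tall, origin at the centre of its underside; not part of the job.
- trowel: Steel trowel with a wooden handle lying on the bench, 320 mm long, 80 mm wide, about 30 mm high; origin near the ferrule between handle and blade, the blade towards its own +x; not part of the job.
Mind the look-alikes: they are no part of the job. What is shaped like the part that bears ball1_mid but turquoise is not meant. Leave any blue look-alike of the part that bears ball2_mid alone.

How it is judged:
On the way, in this order (a step that is already met when the one before it is completed fails the run):
1. one ball has gone through the neck into the cage (((z of ball0_mid in the frame of feeder between 0.02 and 0.15 m and horizontal distance between ball0_mid and feeder below 0.03 m) or (z of ball1_mid in the frame of feeder between 0.02 and 0.15 m and horizontal distance between ball1_mid and feeder below 0.03 m) or (z of ball2_mid in the frame of feeder between 0.02 and 0.15 m and horizontal distance between ball2_mid and feeder below 0.03 m))), for 0.2 s.
2. two balls are in the cage ((((z of ball0_mid in the frame of feeder between 0.02 and 0.15 m and horizontal distance between ball0_mid and feeder below 0.03 m) and (z of ball1_mid in the frame of feeder between 0.02 and 0.15 m and horizontal distance between ball1_mid and feeder below 0.03 m)) or ((z of ball0_mid in the frame of feeder between 0.02 and 0.15 m and horizontal distance between ball0_mid and feeder below 0.03 m) and (z of ball2_mid in the frame of feeder between 0.02 and 0.15 m and horizontal distance between ball2_mid and feeder below 0.03 m)) or ((z of ball1_mid in the frame of feeder between 0.02 and 0.15 m and horizontal distance between ball1_mid and feeder below 0.03 m) and (z of ball2_mid in the frame of feeder between 0.02 and 0.15 m and horizontal distance between ball2_mid and feeder below 0.03 m)))), for 0.2 s.
3. all three balls are in the cage (z of ball0_mid in the frame of feeder between 0.02 and 0.15 m and horizontal distance between each of ball0_mid, ball1_mid, ball2_mid and feeder below 0.03 m and z of ball1_mid in the frame of feeder between 0.02 and 0.15 m and z of ball2_mid in the frame of feeder between 0.02 and 0.15 m), for 0.2 s.
4. the lid is home on the neck (horizontal distance between lid and neck below 0.007 m and z of lid in the frame of feeder between 0.172 and 0.179 m and angle between lid's own z axis and vertical below 0.07 rad), for 0.2 s.
At the end, for the whole second after the job is handed in: All three ball centres are in the cage, 20 to 150 mm up and within 30 mm of its axis; the lid's underside is 172 to 179 mm up the feeder, within 7 mm of the neck's centre, level to 0.07 rad; the feeder stands upright (0.06 rad) on the bench within 50 mm of its start; feeder and lid at rest (all of step 3 and all of step 4 and angle between feeder's own z axis and vertical below 0.06 rad and height (world z) of feeder below 0.006 m and distance of feeder from where it was at the start of the episode below 0.05 m and linear speed of each of feeder, lid below 0.02 m/s); the robot touches nothing.
It fails at once if the feeder is tipped (more than 0.3 rad)  (angle between feeder's own z axis and vertical above 0.3 rad).
It fails at once if the clay pot, the nursery pot or the trowel is moved by more than 30 mm (distance of any of clay_pot, nursery_pot, trowel from where it was at the start of the episode above 0.03 m).
It also fails if it takes over 72 s, if anything falls off the work surface, if the arm or the gripper's body presses on something with over 40 N, if the wrist force passes 120 N, or if a joint passes its speed limit or range.

ROBOT

A 6-joint arm with a two-finger parallel gripper is mounted at the origin on the work surface. World frame = base frame: x ahead of the robot, y to its left, z up, the work surface at z = 0. Lengths are in m, angles in rad, forces in N, time in s.
With the tool pointing down it reaches from about 0.35 to 0.875 m from the base axis. Payload 4.2 kg.
Tool frame: the origin (TCP) lies at the very end of the fingers, on their centre line; the grasp point (between the pads) lies 19 mm behind it; z points along the fingers, y is the direction in which the jaws open and shut (so a half turn about z gives the same grasp; the last joint's range is limited). The gripper opens to 87 mm and grips with 3 to 60 N. Pads are 19 mm wide; open, the fingers measure 117 mm over their backs; the gripper's body (75 mm by 190 mm) begins 51 mm behind the grasp point.
Start: joints at [-0.93, 0.385, 0.008, 0, -1.194, -0.259], TCP at [0.233, -0.58, 0.223] pointing down, gripper open.
Joint ranges: [-3.14, 3.14], [-1.21, 2.06], [-1.07, 1.41], [-3.16, 2.05], [-2.99, -0.16], [-3.1, 3.1]. Speed limits (rad/s): [2.79, 2.79, 3.14, 3.14, 3.14, 3.14].

INTERFACE

Orientations are given as a unit quaternion [x, y, z, w].
In Python, from rig import arm, read_camera, calibration gives the robot as it stands. Calls block until the motion is done:
- arm.reach(position, orientation): joint-space move of the TCP to a pose.
- arm.movel(position, ori=None, feed=0.15): straight line of the TCP; ori=None keeps the orientation; feed is the mean speed in m/s.
- arm.move_j(angles): joint-space move.
- arm.grip(opening, grip_force=None): finger opening in m; grip_force is the grip in N (None keeps the last); returns when the fingers have stopped.
- arm.wait(seconds).
- arm.inverse_kinematics(position, orientation): joint angles nearest the present ones, or None.
- arm.read_state(): the state.
- read_camera(name): name is "scene" or "top" or "wrist"; returns (picture, depth): 480x640x3 uint8, blue, green, red; 480x640 float32, m along the optical axis (not along the pixel's ray), 0 where there is no reading.
- calibration(name): a dict with "vfov" (degrees; the focal length in pixels is half the picture's height over the tangent of half this angle, whatever the lens; pixels are square), "cx", "cy" (the principal point, pixels), "eye" and "rotation" of the camera in the world. Camera axes: x right, y down, z forward; pixel columns grow to the right and rows downward; lengths in m; the calibration is good to about 2 mm. A picture is of the moment at which its call begins: read the wrist's pose just before it. calibration takes no time and is no camera call; for the wrist camera it gives the pose at the moment of the call.
A pose or a line that the arm cannot do raises arm.Unreachable and nothing moves.
- arm.job_done(): hands the job in, once; it reports no verdict.
The state is a dict: "clock": time; "joint_positions": joint angles; "joint_vel": joint speeds; "effort": joint torques, N m; "position": TCP position; "tool_rot": TCP orientation; "force": force on the tool from outside, world axes, zero at the start; "wrist_torque": the same for the moment, N m; "grip_width": finger opening in m.
Only numpy, scipy, OpenCV 4.12 (cv2) and the standard library are available. Lean on these libraries where they do the work, as an engineer would, in place of code of your own. Each camera call takes 0.05 s, during which the arm holds its last target.

## Working session

There is one attempt and no reset: what is moved stays moved. The work goes in short steps, each a Python script; the robot and the scene stay as the last script left them, time stands still between calls to the robot, and variables do not carry over. Pictures are saved under pics/ and viewed, and the job is handed in when it is done.

```bash
mkdir -p pics; ls
python3 - <<'E'
from rig import arm, read_camera, calibration
import cv2,numpy as np
for n in ["scene","top"]:
    p,d=read_camera(n); cv2.imwrite(f"pics/{n}0.png",p); np.save(f"pics/{n}0.npy",d); print(n,calibration(n))
print(arm.read_state())
E
```

```text
pics
scene {'vfov': 43.047345415661795, 'cx': 330.6480871856088, 'cy': 240.5417444181441, 'eye': array([ 1.64577174, -0.57459428,  1.15758645]), 'rotation': array([ 0.78443146,  0.4536919 , -0.21921628, -0.36162849])}
top {'vfov': 56.533162548325116, 'cx': 326.10924224396933, 'cy': 239.25825736445697, 'eye': array([0.45334599, 0.00543137, 1.25103086]), 'rotation': array([-0.69826925,  0.7136672 , -0.03121167,  0.04609794])}
{'clock': 0.1, 'joint_positions': array([-9.30372662e-01,  3.85453197e-01,  6.78538129e-03, -4.30942052e-04,
       -1.19398182e+00, -2.58582810e-01]), 'joint_vel': array([-0.00069637, -0.00126153,  0.00261582,  0.0016747 ,  0.00117681,
       -0.00011904]), 'effort': array([-4.77187477e-04, -3.91689348e+01,  1.87936342e+01,  4.23192725e+00,
        1.34559110e-02, -7.59276963e-05]), 'position': array([ 0.23270559, -0.579498  ,  0.22159451]), 'tool_rot': array([-1.89684566e-01,  9.81844624e-01,  9.21627026e-04, -2.22262193e-04]), 'force': array([-1.12037544, -0.55875896,  0.6723728 ]), 'wrist_torque': array([ 0.03883766,  0.05044409, -0.0108171 ]), 'grip_width': 0.08704267260298054}
```

View pics/scene0.png

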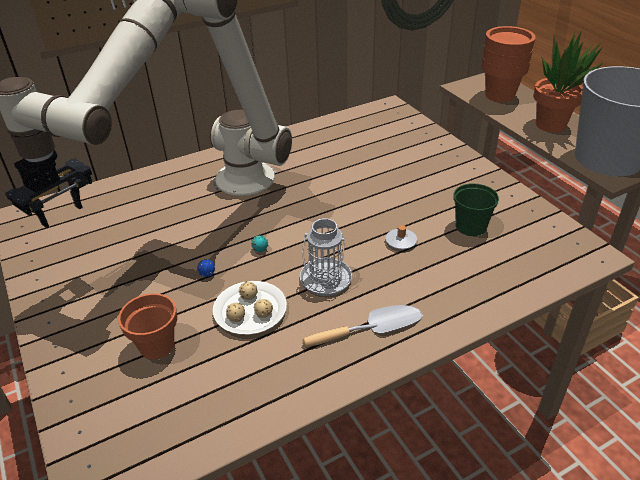

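View pics/top0.png

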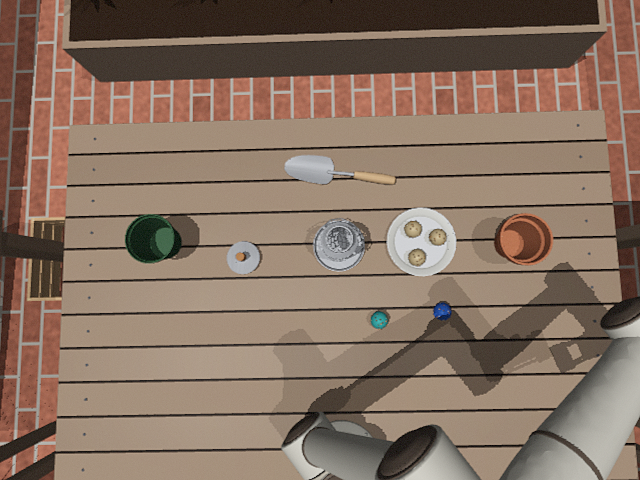

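The top view shows the balls near (415,229), (438,237) and (416,257), the feeder neck near (340,237), and the lid knob near (241,257). I'll enlarge those areas and compute world points.

```bash
cat > h.py <<'E'
import numpy as np,cv2
from scipy.spatial.transform import Rotation as R
from rig import arm, read_camera, calibration
def cloud(d,c):
    f=240/np.tan(np.radians(c["vfov"])/2)
    v,u=np.mgrid[0:480,0:640]
    P=np.stack([(u-c["cx"])/f*d,(v-c["cy"])/f*d,d],-1)
    q=np.asarray(c["rotation"])
    Rm=R.from_quat(q).as_matrix() if q.shape==(4,) else q
    return P@Rm.T+c["eye"]
def fitcirc(xy):
    A=np.c_[2*xy,np.ones(len(xy))]; s=np.linalg.lstsq(A,(xy**2).sum(1),rcond=None)[0]
    return s[:2],np.sqrt(s[2]+s[:2]@s[:2])
def fitsph(p,r=.024):
    from scipy.optimize import least_squares
    s=least_squares(lambda c:np.linalg.norm(p-c,axis=1)-r,p.mean(0)-[0,0,.01],loss='soft_l1',f_scale=.001)
    return s.x,np.sqrt(np.mean(s.fun**2))
E
python3 - <<'E'
from h import *
for n in ["top","scene"]:
    c=calibration(n); d=np.load(f"pics/{n}0.npy"); p=cv2.imread(f"pics/{n}0.png"); P=cloud(d,c); ok=d>0
    m=ok&(abs(P[...,2])<.004)&(P[...,0]>.2)&(P[...,0]<.7)&(abs(P[...,1])<.6)
    print(n,"table z",m.sum(),np.median(P[...,2][ok&(abs(P[...,2])<.02)]))
    hsv=cv2.cvtColor(p,cv2.COLOR_BGR2HSV)
    if n=="top": pts={"b0":(415,229),"b1":(438,237),"b2":(416,257),"neck":(340,237),"knob":(241,257),"sauc":(421,241),"turq":(379,320),"blue":(442,311),"clay":(524,238),"nurs":(153,238)}
    else: pts={"bA":(248,290),"bB":(235,311),"bC":(263,308),"neck":(324,227),"knob":(402,229),"sauc":(249,307)}
    for k,(u,v) in pts.items():
        print(k,P[v,u].round(4))
    if n=="top":
        for k,(u,v) in list(pts.items())[:3]:
            w=P[v-7:v+8,u-7:u+8].reshape(-1,3); w=w[(w[:,2]>.036)]
            print(k,fitsph(w),len(w))
    else:
        for k,(u,v) in list(pts.items())[:3]:
            w=P[v-8:v+9,u-8:u+9].reshape(-1,3); c0=P[v,u]; w=w[(w[:,2]>.033)&(np.linalg.norm(w-c0,axis=1)<.022)]
            print(k,fitsph(w),len(w))
    F=ok&(P[...,2]>.18)&(P[...,2]<.2)&(P[...,0]>.3)&(P[...,0]<.65)&(abs(P[...,1])<.3)
    q=P[F];print("rim",len(q),q[:,2].mean(),fitcirc(q[:,:2]), q.min(0),q.max(0))
cx=cv2.imread("pics/top0.png")
a=cv2.resize(cx[205:275,300:380],None,fx=5,fy=5,interpolation=cv2.INTER_CUBIC)
b=cv2.resize(cx[205:275,380:460],None,fx=5,fy=5,interpolation=cv2.INTER_CUBIC)
e=cv2.resize(cx[235:280,216:268],None,fx=5,fy=5,interpolation=cv2.INTER_CUBIC)
cv2.imwrite("pics/c1.png",np.hstack([a,b])); cv2.imwrite("pics/c2.png",e)
E
```

```text
top table z 57189 -0.001080811700135298
b0 [ 0.6078 -0.2113  0.0505]
b1 [ 0.5842 -0.2711  0.0547]
b2 [ 0.5317 -0.2098  0.0559]
neck [ 0.5961 -0.0089  0.0043]
knob [0.5422 0.2598 0.0546]
sauc [ 0.5799 -0.2356  0.0006]
turq [ 0.367  -0.1065  0.0466]
blue [ 0.3874 -0.274   0.0466]
clay [ 0.5803 -0.516   0.0154]
nurs [0.6056 0.5216 0.0034]
b0 (array([ 0.61060593, -0.2094431 ,  0.02818929]), np.float64(0.0017453637093831414)) 186
b1 (array([ 0.58718899, -0.27641079,  0.02851223]), np.float64(0.0018812736059818209)) 203
b2 (array([ 0.53254356, -0.21750871,  0.02844713]), np.float64(0.08885684633824717)) 189
rim 135 0.18676336517880074 (array([ 0.57104709, -0.00488647]), np.float64(0.03075227958508887)) [ 0.53918498 -0.03571346  0.18014781] [0.60184208 0.02703614 0.19177577]
scene table z 32453 0.0008118773595078288
bA [ 0.5516 -0.2219  0.05  ]
bB [ 0.605  -0.2803  0.0512]
bC [ 0.628  -0.2145  0.0479]
neck [0.5343 0.0155 0.1503]
knob [0.5522 0.2597 0.0555]
sauc [ 0.5667 -0.2307  0.0049]
bA (array([ 0.53343126, -0.21638258,  0.03086119]), np.float64(0.0029833691037052788)) 146
bB (array([ 0.58787613, -0.27596076,  0.03091173]), np.float64(0.002671596749955824)) 164
bC (array([ 0.61165506, -0.2094249 ,  0.03006013]), np.float64(0.0026929694508881657)) 163
rim 173 0.18617983813772485 (array([ 0.57317319, -0.00524244]), np.float64(0.030971325755344486)) [ 0.53942937 -0.03788135  0.18007075] [0.60666508 0.0282039  0.19266955]
```

View pics/c1.png

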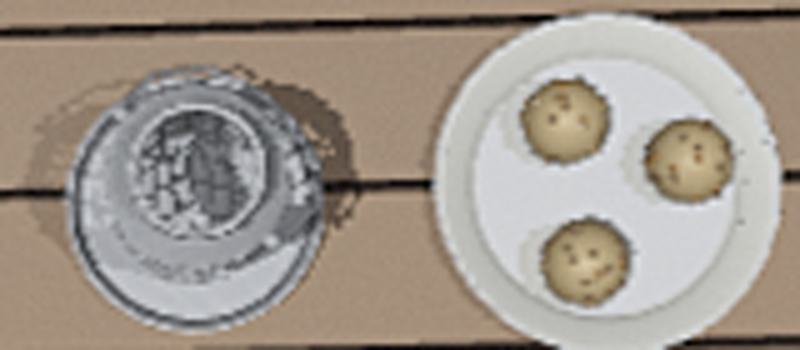

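View pics/c2.png

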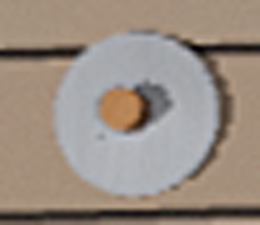

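Run:
```python
from h import *
for n in ["top","scene"]:
    c=calibration(n); d=np.load(f"pics/{n}0.npy"); P=cloud(d,c)
    B=(d>0)&(abs(P[...,0]-.542)<.06)&(abs(P[...,1]-.255)<.06)
    q=P[B&(P[...,2]>.048)]; print(n,"knob",len(q),(q.min(0)+q.max(0))/2,q.mean(0),q.max(0)-q.min(0))
    q=P[B&(P[...,2]>.007)&(P[...,2]<.03)]; print("brim",len(q),(q.min(0)+q.max(0))/2,q.max(0)-q.min(0))
    h=cv2.convexHull(q[:,:2].astype(np.float32))[:,0]; print(fitcirc(h.astype(float)))
    F=(d>0)&(P[...,2]>.182)&(P[...,2]<.2)&(abs(P[...,0]-.572)<.05)&(abs(P[...,1]+.005)<.05)
    q=P[F]; h=cv2.convexHull(q[:,:2].astype(np.float32))[:,0]; print("rim",fitcirc(h.astype(float)))
    F=(d>0)&(P[...,2]>.008)&(P[...,2]<.022)&(abs(P[...,0]-.572)<.09)&(abs(P[...,1]+.005)<.09)
    q=P[F]; h=cv2.convexHull(q[:,:2].astype(np.float32))[:,0]; print("tray",fitcirc(h.astype(float)))
    F=(d>0)&(P[...,2]>.012)&(P[...,2]<.024)&(abs(P[...,0]-.578)<.12)&(abs(P[...,1]+.232)<.12)
    q=P[F]; h=cv2.convexHull(q[:,:2].astype(np.float32))[:,0]; print("saucer",fitcirc(h.astype(float)))
```

```text
top knob 62 [0.54502155 0.26250416 0.05406914] [0.54378317 0.26207187 0.05450767] [0.02188997 0.02191976 0.01109214]
brim 769 [0.54540695 0.26287739 0.01849491] [0.09044778 0.09094178 0.02263063]
(array([0.54459708, 0.26260959]), np.float64(0.045729679789420136))
rim (array([ 0.57115307, -0.0047871 ]), np.float64(0.03218295616564961))
tray (array([ 0.57117995, -0.00452231]), np.float64(0.07080965380684079))
saucer (array([ 0.57707372, -0.2335594 ]), np.float64(0.0947505720935047))
scene knob 50 [0.5460295  0.26296001 0.05508236] [0.54784375 0.2609368  0.05464283] [0.02658613 0.02481062 0.0133948 ]
brim 454 [0.54109917 0.25858121 0.01850811] [0.11657083 0.10043131 0.02281226]
(array([0.53634018, 0.25319219]), np.float64(0.056441621145953566))
rim (array([ 0.57314344, -0.005109  ]), np.float64(0.03376758497681818))
tray (array([ 0.56936748, -0.00357036]), np.float64(0.07631173696318119))
saucer (array([ 0.57668508, -0.23269085]), np.float64(0.0957854022739564))
```

```bash
cat >> h.py <<'E'
NECK=np.array([.572,-.005])
def ori(a):
    z=np.array([0,0,-1.]);y=np.array([np.cos(a),np.sin(a),0]);x=np.cross(y,z)
    return R.from_matrix(np.c_[x,y,z]).as_quat()
def best(p,a):
    j=np.array(arm.read_state()["joint_positions"]); o=[]
    for k in (-1,0,1,2):
        q=ori(a+k*np.pi); s=arm.inverse_kinematics(p,q)
        if s is not None and abs(s[5])<2.9: o.append((np.abs(np.array(s)-j).max(),tuple(q)))
    return np.array(min(o)[1])
def st(t=""):
    s=arm.read_state(); print(t,"t%.1f"%s["clock"],np.round(s["position"],4),"w%.4f"%s["grip_width"],"F",np.round(s["force"],1))
    return s
def pick(xy,a,zt,z0,opening,force):
    q=best([*xy,z0],a)
    arm.grip(opening,force)
    arm.reach([*xy,z0],q); arm.movel([*xy,zt],feed=.12); st("low")
    arm.grip(0.0,force); st("gripped")
E
python3 - <<'E'
from h import *
b=np.array([.611,-.2094]); a=np.arctan2(.0241,.034)+np.pi/2
pick(b,a,.016,.2,.064,12)
arm.movel([*b,.26],feed=.25); st("up")
p,d=read_camera("wrist"); cv2.imwrite("pics/w1.png",p)
p,d=read_camera("scene"); cv2.imwrite("pics/s1.png",p[100:400,120:520])
E
```

```text
low t4.4 [ 0.6116 -0.2095  0.0169] w0.0641 F [-0.4 -0.1  0.6]
gripped t4.9 [ 0.6112 -0.2094  0.0164] w0.0474 F [-0.8  0.3  1.6]
up t6.0 [ 0.6101 -0.2091  0.258 ] w0.0469 F [-0.4 -0.3 -1.4]
```

View pics/s1.png

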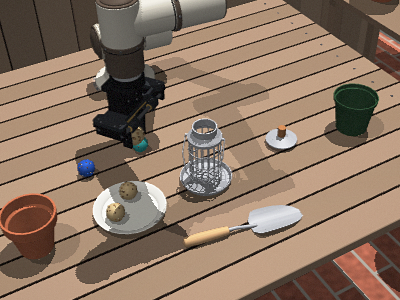

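View pics/w1.png

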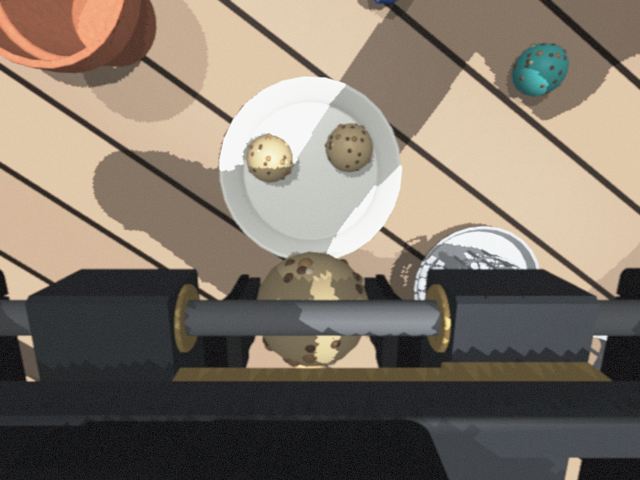

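The ball is held centrally between the pads, and the other two are undisturbed in the saucer. Next I drop it.

```bash
cat >> h.py <<'E'
def drop(name,neck=NECK):
    q=np.array(arm.read_state()["tool_rot"])
    arm.movel([*neck,.26],feed=.25); arm.movel([*neck,.196],feed=.1); s=st("above")
    p,d=read_camera("scene"); cv2.imwrite(f"pics/{name}a.png",cv2.resize(p[150:330,230:430],None,fx=3,fy=3))
    arm.grip(.075); arm.wait(.2); arm.movel([*neck,.27],feed=.25); st("rel")
    p,d=read_camera("scene"); cv2.imwrite(f"pics/{name}b.png",cv2.resize(p[150:330,180:430],None,fx=3,fy=3))
E
python3 - <<'E'
from h import *
drop("d1")
E
```

```text
above t7.9 [ 0.5726 -0.0052  0.1966] w0.0471 F [ 1.  -0.4 -1.2]
rel t9.4 [ 0.5722 -0.0048  0.271 ] w0.0750 F [-0.6  0.  -1.2]
```

View pics/d1a.png

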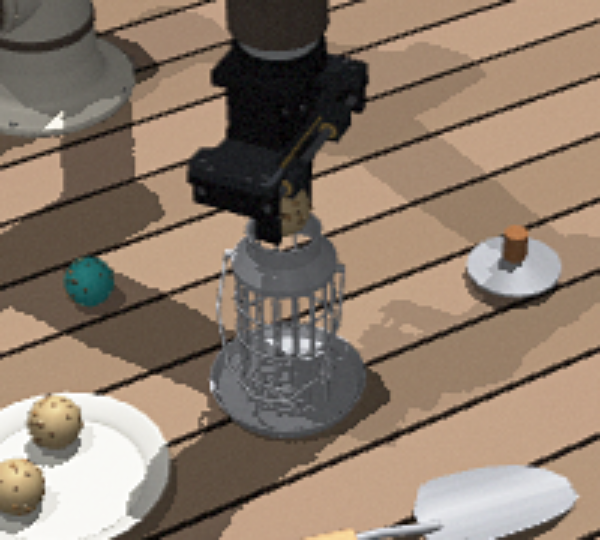

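View pics/d1b.png

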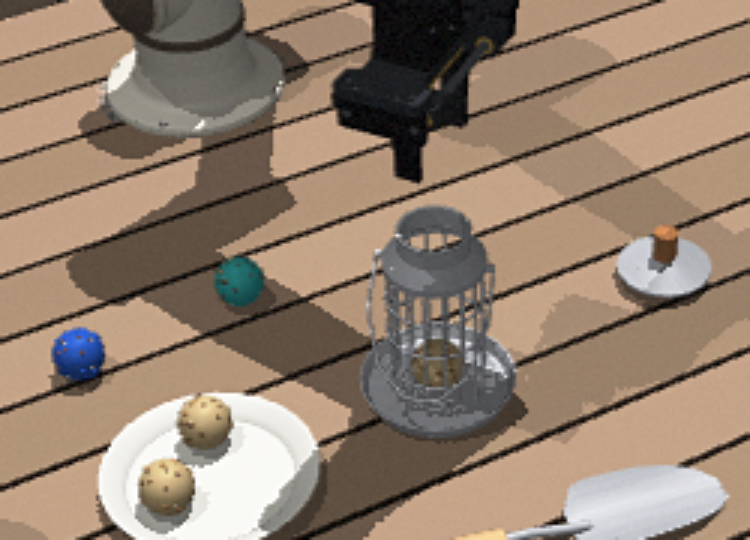

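The first ball is in the cage at crop pixel (437,362), and the feeder has not moved. Second ball next.

Run:
```python
from h import *
b=np.array([.533,-.217]); a=np.arctan2(.0165,-.044)+np.pi/2
arm.movel([*NECK,.29],feed=.25)
pick(b,a,.016,.2,.064,12)
arm.movel([*b,.26],feed=.25)
drop("d2")
```

```text
low t12.8 [ 0.5336 -0.2171  0.0167] w0.0642 F [0.4 0.2 0.3]
gripped t13.3 [ 0.5331 -0.217   0.0163] w0.0473 F [-0.5  0.3  1.4]
above t16.2 [ 0.5725 -0.0052  0.1967] w0.0469 F [ 0.3 -0.2 -0.4]
rel t17.7 [ 0.5722 -0.0048  0.271 ] w0.0754 F [-0.6  0.6  0. ]
```

View pics/d2b.png

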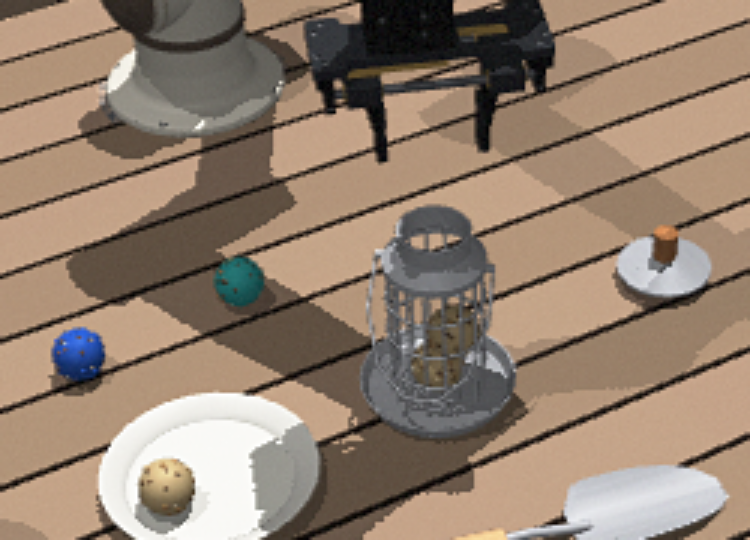

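Two balls are now in the cage, at crop pixels (437,362) and (455,325). The feeder still stands in the same place. Third ball next.

Run:
```python
from h import *
b=np.array([.5875,-.2762]); a=np.arctan2(-.043,.0105)+np.pi/2
arm.movel([*NECK,.29],feed=.25)
pick(b,a,.016,.2,.064,12)
arm.movel([*b,.26],feed=.25)
drop("d3")
arm.movel([*NECK,.29],feed=.25)
arm.reach([.545,.2,.25],best([.545,.2,.25],0))
for n in ["scene","top"]:
    c=calibration(n);p,d=read_camera(n); cv2.imwrite(f"pics/{n}3.png",p); np.save(f"pics/{n}3.npy",d)
    P=cloud(d,c)
    F=(d>0)&(P[...,2]>.182)&(P[...,2]<.2)&(abs(P[...,0]-.572)<.05)&(abs(P[...,1]+.005)<.05)
    q=P[F]; h=cv2.convexHull(q[:,:2].astype(np.float32))[:,0]; print("rim",fitcirc(h.astype(float)))
    F=(d>0)&(P[...,2]>.05)&(P[...,2]<.18)&(np.hypot(P[...,0]-.572,P[...,1]+.005)<.026)
    print("inside top z",np.sort(P[F][:,2])[-10:].round(3),F.sum())
```

```text
low t21.3 [ 0.5881 -0.2764  0.0168] w0.0640 F [ 0.6 -0.3 -0.6]
gripped t21.8 [ 0.5876 -0.2762  0.0163] w0.0474 F [-0.3 -0.   1.4]Traceback (most recent call last):
  File "<stdin>", line 6, in <module>
  File "h.py", line 38, in drop
    arm.movel([*neck,.26],feed=.25); arm.movel([*neck,.196],feed=.1); s=st("above")
    ~~~~~~~~~^^^^^^^^^^^^^^^^^^^^^^
rig.Unreachable: the arm cannot follow that straight line within its joint ranges
```

Run:
```python
from h import *
s=st(); print(s["joint_positions"].round(2))
p=[*NECK,.27]
for a in np.radians([0,14,45,90,135]):
  for k in (0,1):
    j=arm.inverse_kinematics(p,ori(a+k*np.pi)); print(np.degrees(a)+180*k, None if j is None else np.round(j,2))
```

```text
t22.9 [ 0.5867 -0.2758  0.2581] w0.0468 F [ 1.  -0.5 -1.1]
[-0.19  0.41  0.13 -0.   -1.3  -2.71]
0.0 [ 0.27  0.26 -0.05  0.   -1.26  2.87]
180.0 [ 0.27  0.26 -0.05  0.   -1.26 -0.27]
14.0 None
194.0 [ 0.27  0.26 -0.05  0.   -1.26 -0.03]
45.0 [ 0.27  0.26 -0.05  0.   -1.26 -2.63]
225.0 [ 0.27  0.26 -0.05  0.   -1.26  0.51]
90.0 [ 0.27  0.26 -0.05  0.   -1.26 -1.85]
270.0 [ 0.27  0.26 -0.05  0.   -1.26  1.3 ]
135.0 [ 0.27  0.26 -0.05  0.   -1.26 -1.06]
315.0 [ 0.27  0.26 -0.05  0.   -1.26  2.08]
```

Run:
```python
from h import *
arm.reach([*NECK,.27],ori(np.radians(60)))
drop("d3")
arm.movel([*NECK,.29],feed=.25)
arm.reach([.545,.2,.25],best([.545,.2,.25],0))
for n in ["scene","top"]:
    c=calibration(n);p,d=read_camera(n); cv2.imwrite(f"pics/{n}3.png",p); np.save(f"pics/{n}3.npy",d)
    P=cloud(d,c)
    F=(d>0)&(P[...,2]>.182)&(P[...,2]<.2)&(abs(P[...,0]-.572)<.05)&(abs(P[...,1]+.005)<.05)
    q=P[F]; h=cv2.convexHull(q[:,:2].astype(np.float32))[:,0]; print("rim",fitcirc(h.astype(float)))
    F=(d>0)&(P[...,2]>.05)&(P[...,2]<.18)&(np.hypot(P[...,0]-.572,P[...,1]+.005)<.026)
    print("inside top z",np.sort(P[F][:,2])[-10:].round(3),F.sum())
st()
```

```text
above t25.0 [ 0.5726 -0.005   0.1967] w0.0473 F [-0.8  0.1 -1.5]
rel t26.5 [ 0.5722 -0.0048  0.2711] w0.0750 F [-0.3 -0.1 -1.1]
rim (array([ 0.57295178, -0.00498607]), np.float64(0.03334950788739333))
inside top z [0.121 0.122 0.123 0.124 0.166 0.168 0.168 0.17  0.176 0.178] 155
rim (array([ 0.57117435, -0.00470697]), np.float64(0.03223895767432001))
inside top z [0.133 0.133 0.133 0.134 0.134 0.134 0.134 0.134 0.135 0.136] 269
 t28.4 [0.5451 0.1996 0.2499] w0.0751 F [ 0.4 -0.   0.7]
```

View pics/d3b.png

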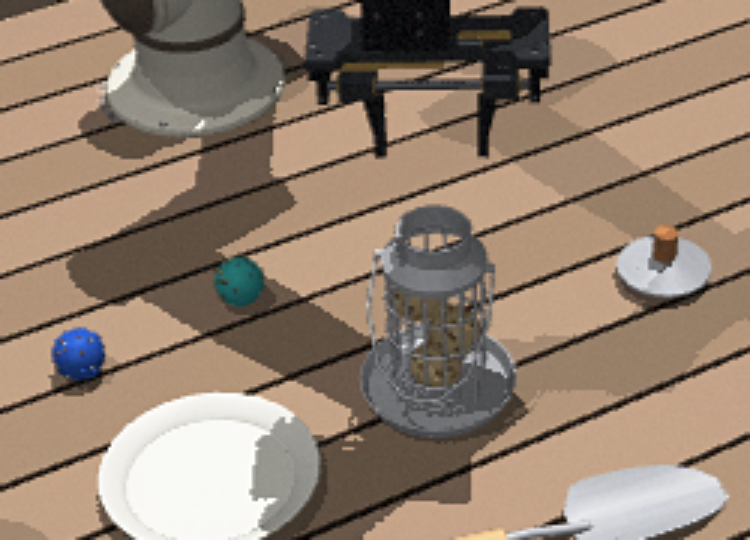

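View pics/top3.png

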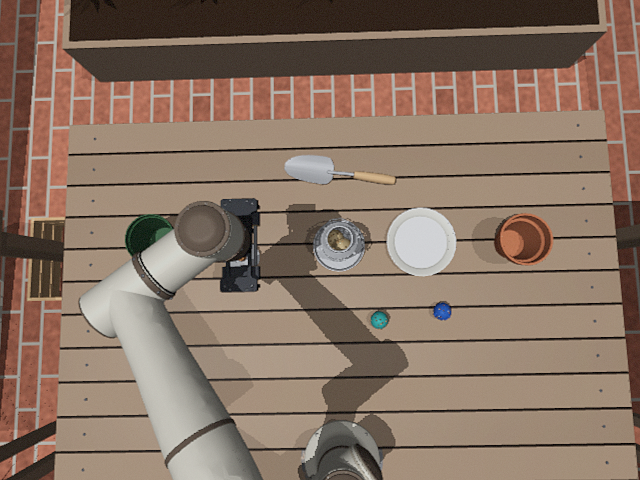

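All three balls are in: the saucer is empty, the ball tops reach 136 mm, and the rim is unmoved. Now I grasp the lid.

Run:
```python
from h import *
k=np.array([.5453,.2626])
pick(k,0,.031,.13,.045,20)
arm.movel([*k,.26],feed=.2); st("up")
arm.movel([*NECK,.26],feed=.2); st()
for n in ["scene","top"]:
    c=calibration(n);p,d=read_camera(n); cv2.imwrite(f"pics/{n}4.png",cv2.resize(p[130:310,230:430],None,fx=3,fy=3)); np.save(f"pics/{n}4.npy",d)
p,d=read_camera("wrist"); cv2.imwrite("pics/w4.png",p)
```

```text
low t30.8 [0.546  0.263  0.0321] w0.0449 F [1.3 0.3 0.5]
gripped t31.3 [0.5453 0.2627 0.0313] w0.0232 F [-1.1  0.5  1.6]
up t32.6 [0.5446 0.2622 0.2585] w0.0231 F [-0.8 -0.4 -1.2]
 t34.1 [ 0.572  -0.0043  0.26  ] w0.0234 F [-0.1 -0.8 -0.8]
```

View pics/scene4.png

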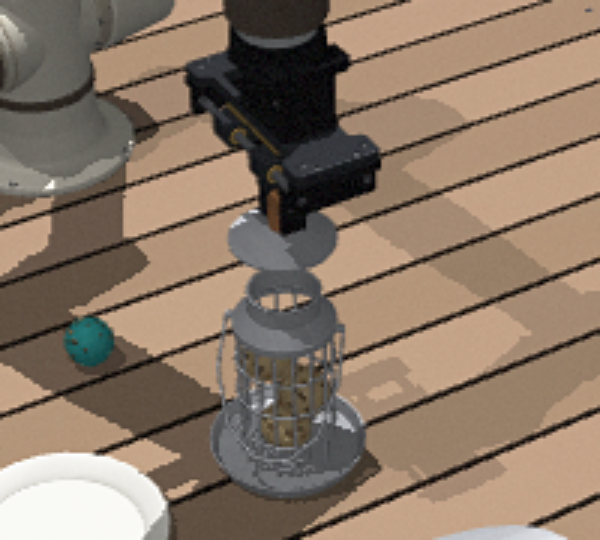

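View pics/w4.png

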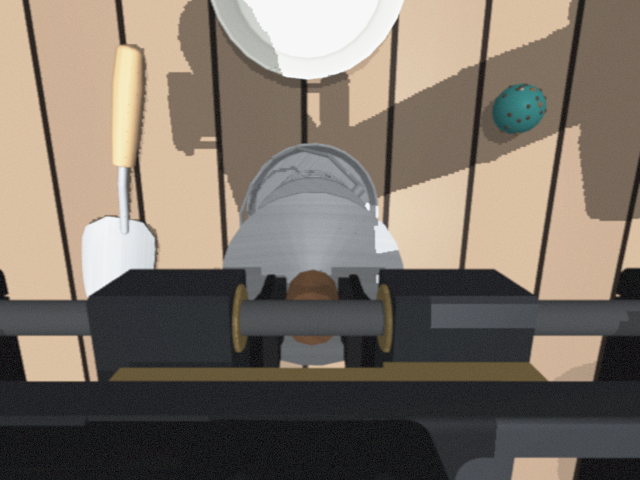

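Run:
```python
from h import *
n="scene"; c=calibration(n); d=np.load("pics/scene4.npy"); P=cloud(d,c)
F=(d>0)&(P[...,2]>.225)&(P[...,2]<.262)&(np.hypot(P[...,0]-.572,P[...,1]+.005)<.055)
q=P[F]; r=np.hypot(q[:,0]-.572,q[:,1]+.005)
from scipy.optimize import least_squares
# cone model: z=z0 - s*rho + tx*dx+ty*dy
m=(q[:,2]<.256)&(r>.016); q=q[m]
def f(p):
    x=q[:,0]-p[0];y=q[:,1]-p[1]
    return p[2]-p[3]*np.hypot(x,y)+p[4]*x+p[5]*y-q[:,2]
s=least_squares(f,[.572,-.005,.26,.3,0,0],loss='soft_l1',f_scale=.001)
print(len(q),s.x.round(4),np.median(abs(s.fun)))
h=cv2.convexHull(q[:,:2].astype(np.float32))[:,0].astype(float);print(fitcirc(h), q.min(0),q.max(0))
```

```text
511 [ 5.677e-01  1.000e-04  2.591e-01  3.275e-01  3.940e-02 -2.790e-02] 0.0015191879338451175
(array([ 0.57352791, -0.00496124]), np.float64(0.046235780572336266)) [ 0.52595944 -0.05109871  0.2377165 ] [0.62006985 0.04023004 0.25587377]
```

Seen from the scene camera, the lid brim centre is (0.5735,-0.005) against a rim centre of (0.573,-0.005), so they agree. I'll lower it in steps and watch the force.

Run:
```python
from h import *
arm.movel([*NECK,.226],feed=.08); arm.wait(.2); b=st()["force"]
for z in [.219,.214,.211,.209,.208,.2075,.207,.2065]:
    arm.movel([*NECK,z],feed=.02); arm.wait(.1); s=st()
    if s["force"][2]-b[2]>2.5 or np.hypot(*(s["force"]-b)[:2])>2.5: print("contact"); break
p,d=read_camera("scene"); cv2.imwrite("pics/s5.png",cv2.resize(p[150:330,230:430],None,fx=3,fy=3))
```

```text
t35.0 [ 0.5724 -0.005   0.2267] w0.0236 F [ 0.4 -0.  -0.9]
 t35.6 [ 0.5721 -0.005   0.2191] w0.0231 F [ 0.  -0.3 -1.5]
 t36.1 [ 0.5721 -0.005   0.214 ] w0.0236 F [ 0.5 -0.1 -1. ]
 t36.5 [ 0.572 -0.005  0.211] w0.0236 F [ 0.1  0.  -1.4]
 t36.9 [ 0.572 -0.005  0.209] w0.0230 F [-0.7 -0.4 -0.9]
 t37.2 [ 0.572 -0.005  0.208] w0.0235 F [ 0.5  0.3 -0.9]
 t37.6 [ 0.572  -0.005   0.2075] w0.0230 F [-0.8  0.1 -1.1]
 t37.9 [ 0.5721 -0.005   0.2073] w0.0233 F [-0.5 -0.5  1.3]
 t38.3 [ 0.5721 -0.005   0.2072] w0.0233 F [-2.7  0.5  6.2]
contact
```

View pics/s5.png

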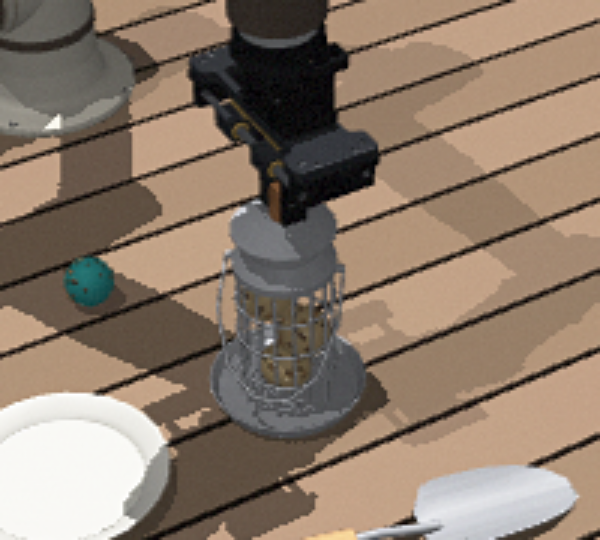

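The brim touched at TCP z = 0.2073, which is the predicted home height. I'll ease the load, open a little and retreat straight up.

Run:
```python
from h import *
arm.movel([*NECK,.2073],feed=.02); st()
arm.grip(.05); arm.wait(.3); st()
arm.movel([*NECK,.3],feed=.12)
arm.reach([.45,.2,.33],best([.45,.2,.33],0)); st()
for n in ["scene","top"]:
    c=calibration(n);p,d=read_camera(n); cv2.imwrite(f"pics/{n}6.png",cv2.resize(p[150:330,230:430],None,fx=3,fy=3)); P=cloud(d,c)
    F=(d>0)&(P[...,2]>.178)&(P[...,2]<.2)&(np.hypot(P[...,0]-.572,P[...,1]+.005)<.06)
    q=P[F];h=cv2.convexHull(q[:,:2].astype(np.float32))[:,0].astype(float);print(n,"brim",fitcirc(h))
    q=q[np.hypot(q[:,0]-.572,q[:,1]+.005)>.03]
    for i in (0,1):
        m=q[:,i]>[.572,-.005][i]; print(q[m,2].mean(),q[~m,2].mean())
    F=(d>0)&(P[...,2]>.22)&(P[...,2]<.25)&(np.hypot(P[...,0]-.572,P[...,1]+.005)<.04); q=P[F]
    print("knob",(q.min(0)+q.max(0))/2,q[:,2].max(),np.median(q[:,2]))
```

```text
t38.6 [ 0.5721 -0.0049  0.2073] w0.0230 F [-1.3  0.   2.9]
 t39.6 [ 0.572  -0.005   0.2073] w0.0499 F [ 0.2 -0.1  0.3]
 t41.5 [0.4502 0.1996 0.3296] w0.0500 F [ 0.2  0.3 -0.1]
scene brim (array([ 0.57253777, -0.00488881]), np.float64(0.04670476955004599))
0.19340769220544382 0.19368629936761614
0.19357509047723842 0.19343413231500933
knob [ 0.5754059  -0.00567914  0.2288492 ] 0.23720981388093754 0.23122645710344125
top brim (array([ 0.57157527, -0.00481935]), np.float64(0.04528488676414601))
0.19190415463411145 0.19198008345127152
0.1918663642678689 0.19202138036651947
knob [ 0.57084866 -0.0051155   0.22940129] 0.2368371271975458 0.23000792826214755
```

View pics/scene6.png

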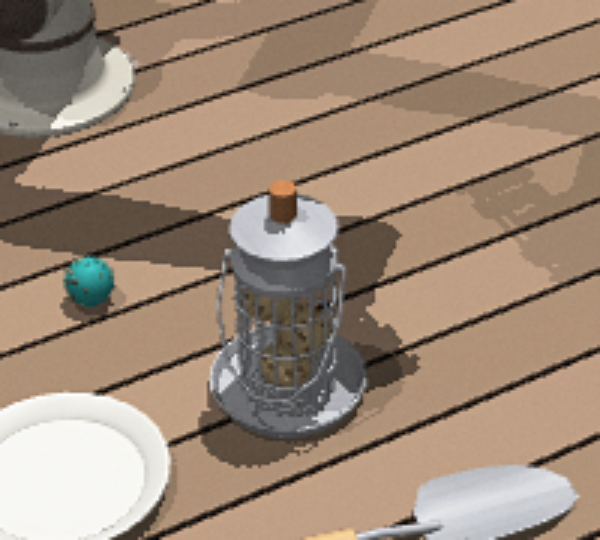

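View pics/top6.png

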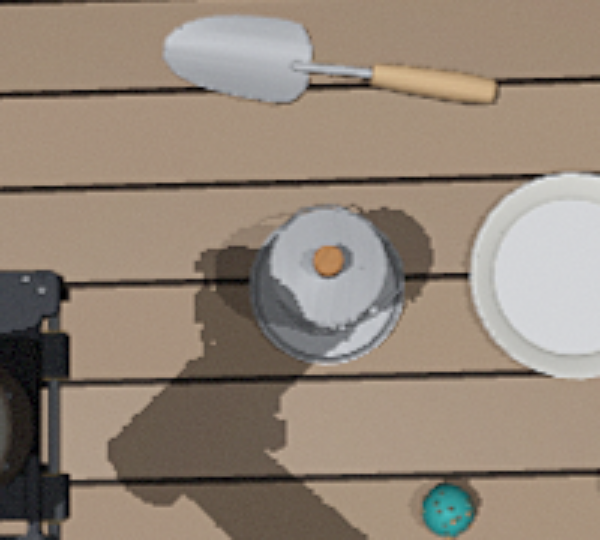

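The lid is level and centred to within about 1 mm, and the feeder is upright where it started.

Run:
```python
from h import *
arm.job_done()
```

```text
the job is handed in; nothing more can be done
```

I dropped the three fat balls through the neck one at a time, put the lid back on and handed the job in at about 41.5 s. The interface gives no verdict, so this rests on my own checks.

- **Balls:** all three show in the cage. The highest point seen inside the neck is about 136 mm up. The saucer is empty.
- **Lid:** the brim made contact at the predicted home height. It measures level to under 0.5 mm side to side and is centred on the neck to about 1 mm. The knob top measures about 237 mm at most, but the expected figure when home is 232 mm. I put that down to depth noise, since the median readings were 230–231 mm.
- **Feeder and the rest:** the feeder is upright and did not measurably move. The clay pot, nursery pot, trowel and coloured look-alike balls were not touched. The arm stood clear of everything at hand-in.
- **One hitch:** with the third ball gripped, a straight-line move to the neck was refused because of the last joint's range. Nothing moved, and I took that ball over with a joint-space move instead.

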